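# Knock the frozen stock blocks out of the hinged mould

## Robot

A 6-joint arm with a two-finger parallel gripper is mounted at the origin on a cart in front of the work surface, level with it; the furniture and walls round the work are solid. World frame = base frame: x ahead of the robot, y to its left, z up, the work surface at z = 0. Lengths are in mm, angles in rad, forces in N, time in s.
With the tool pointing down it reaches from about 300 to 875 mm from the base axis. Payload 6.4 kg.
Tool frame: the origin (TCP) lies on the centre line of the jaws, within the pads' length; the fingertips stand 22 mm ahead of it and the grasp point (between the pads) lies 3 mm ahead of it (r.finger_overhang is the distance from the TCP to the fingertips, in mm); z points along the fingers, y is the line along which they close (so a half turn about z gives the same grasp; the last joint's range is limited). The gripper opens to 85 mm and grips with 20 to 120 N. Pads are 22 mm wide; open, the fingers measure 114 mm over their backs; the gripper's body (76 mm by 85 mm) begins 54 mm behind the grasp point. The pads swing forward as they close: fully open they stand 13 mm farther back than shut.
Start: joints at [1.108, 0.181, 1.607, -0, 1.354, -0.206], TCP at [146.03, 556.162, 253.288] pointing down, gripper open.
Joint ranges: [-2.99, 2.99], [-0.89, 2.07], [0.3, 2.58], [-1.14, 4.28], [0, 2.63], [-3.12, 3.12]. Speed limits (rad/s): [2.57, 2.57, 3.01, 3.14, 3.14, 3.14].

## Interface

Orientations are given as a rotation vector (axis times angle).
In Python, from rig import r, optics, sign_off gives the robot as it stands. The module is installed in compiled form; this text tells all that it offers.
- The arm moves only by the tool carry_out, never from a script. Its argument "plan" is a list of rows, each a list of 7 numbers: the shift along the tool's x, y, z in units of 25 mm (1.0 is 25 mm), then the turn, a rotation vector about the tool's x, y, z in units of 10 degrees (1.0 is 10 degrees), then the opening in per cent of the stroke, from 0 (shut) to 100 (fully open). In form: [[x, y, z, rx, ry, rz, hand], ...]. A call has 1 to 8 rows; each row is the pose to reach, as a shift and turn from the pose commanded when the call began, along the tool's axes at that moment; what a row does not reach only later rows make up. A row lasts 1/8 s, in which the tool goes at most 62.5 mm and 10.7 degrees, less where a joint would pass 70% of its speed; a pose out of reach is approached as far as the arm can. A call with a gripper value outside its range is refused whole. The fingers move at their own pace and stop on an object; "newtons" is the grip in N (left out, the last holds). Time passes only in rows, so rows that repeat a pose let the fingers close. It gives the time, the measured TCP pose, the force, the opening and the grip force at its end, in the units of the state.
- r.observe(): the state, without advancing time (a new reading comes with each control period).
- optics.grab_frame(name): name is "side" or "top" or "wrist"; returns the picture (384x512x3 uint8, red, green, blue); there is no depth.
- optics.calibration(name): a dict with "fx", "fy", "cx", "cy" (pixels), "extrinsics" (4x4, takes a point from camera to world coordinates); the wrist camera has in their place "tool_from_camera" (4x4, takes a point from camera to tool coordinates, whose origin is the TCP and whose axes are the flange's). Camera axes: x right, y up, looking along -z (the intrinsics and any distortion apply to the point x, -y, -z); pixel columns grow to the right and rows downward; lengths in mm; the calibration is good to about 2 mm. A picture is of the moment at which its call begins: read the wrist's pose just before it. calibration takes no time and is no camera call.
- sign_off(): hands the job in; it is judged then, once.
The state is a dict: "t": time; "joints": joint angles; "joint_velocities": joint speeds; "effort": joint torques, N m; "ee_pos": TCP position; "tool_rot": TCP orientation; "force": force on the tool from outside, world axes, zero at the start; "ft_torque": the same for the moment, N m; "width": opening from 0.0 (shut) to 1.0 (fully open); "grasp_force": force on a finger pad.
Only numpy, scipy, OpenCV 4.12 (cv2) and the standard library are available. Lean on these libraries where they do the work, as an engineer would, in place of code of your own. Each camera call takes 0.05 s, during which the arm holds its last target. There are 200 camera calls.

## Task

Two small hinged moulds stand side by side on the stove; one of them still holds two frozen blocks of stock, stuck in its pockets. Swing that mould right over by its bar handle and let it rap smartly on its stops, so that both blocks drop out into the tray underneath, and leave it lying turned over. Do not touch the blocks with the gripper, and leave the empty mould as it is.

Things in the scene. Friction and masses are not known exactly. Their poses are not given: they have to be found in the camera images.
- filled_rack: Fixed steel rack (140 x 132 mm) of the mould that holds the blocks. Origin on the stove top under the middle of the hinge pin; x axis along the pin, which is 40 mm up. At the start the mould lies on its -y side, the tray is on its +y side (robot's left); yaw within 0.25 rad. An identical rack with an empty mould stands some 230 to 310 mm to its left or right, facing the same way; which is which changes.
- filled_tray (a point): Middle of the floor, 4 mm above the stove, of the shallow aluminium tray of that rack: 99 mm (along the hinge) x 54 mm, rim 16 mm high, centred 36 mm from the hinge. Beside it stand two rubber-capped stop posts, 40 mm high, on which the turned mould comes to lie.
- filled_mould (a joint): Angle (rad) of the mould with the blocks: 0 pockets up, 1.57 upright, 3.14 face down on the stops. 114 x 50 x 22 mm, 9 to 59 mm from the pin, 0.25 kg, swings freely: let go beyond 2.0 it falls on over, before 1.7 it falls back. Small dark spring tabs keep the blocks in if it is laid down gently; they drop out when it falls on the stops from 0.5 rad or more. It may be lifted and dropped again.
- filled_handle (a point): Middle of that mould's bar handle: steel rod 10 mm thick, parallel to the hinge pin and 105 mm from it, free for 60 mm between its side arms; 40 mm above the stove at the start and when turned over. 41 mm lie open between rod and mould, room for a finger. Overhead an extractor hood hangs over the whole stove from 0.31 m ahead of the robot, its edge 0.55 m up: come in low, tool leaning. Pinched, the rod can still turn between the pads as the mould swings.
- block_1: Frozen stock block, plain amber brown, 34 x 24 x 11 mm, 25 g; origin at the centre of its underside as it sits in the mould. It sits in the pocket nearer the robot, its top 7 mm below the mould's face.
- block_2: The same kind of block, in the pocket farther from the robot.
- empty_mould (a joint): Hinge angle (rad) of the other, identical but empty mould in the other rack: 0, and to stay there.

How it is judged:
By the outcome, as a careful person would: the job done as asked, in the order asked, and still so for the second after the job is handed in, with the robot touching nothing.
It also fails if it takes over 40 s, if anything falls off the work surface, if the arm or the gripper's body presses on something with over 40 N, if the wrist force passes 120 N, or if a joint passes its speed limit or range.

## Working session

There is one attempt and no reset: what is moved stays moved. The work goes in short steps, Python scripts to look and compute and a tool call to move; the robot and the scene stay as the last step left them, time stands still between calls to the robot, and variables do not carry over. Pictures are saved under pics/ and viewed, at most 10 in all, crops included, and the job is handed in when it is done.

Besides the shell and the picture viewer there is one more tool, called after ">>>" in YAML: its name, and indented under it one key for each argument. carry_out: Moves the arm, as the interface text tells. Its arguments: {"type":"object","properties":{"plan":{"type":"array"},"newtons":{"type":"number"}},"required":["plan"]}

```bash
mkdir -p pics
python3 - <<'E'
from rig import r, optics
import cv2, numpy as np
np.set_printoptions(precision=4,suppress=True)
s=r.observe(); print({k:np.round(v,3) for k,v in s.items()})
ims=[]
for n in("top","side"):
    c=optics.calibration(n); print(n,c)
    im=optics.grab_frame(n)[:,:,::-1]; cv2.imwrite(f"pics/{n}0.png",im); ims.append(im)
print(optics.calibration("wrist"))
E
```

```text
{'t': np.float64(0.0), 'joints': array([ 1.108,  0.182,  1.608,  0.   ,  1.354, -0.206]), 'joint_velocities': array([ 0.001,  0.001,  0.001,  0.002, -0.002, -0.   ]), 'effort': array([ -0.001, -44.488, -35.133,  -0.   ,   0.009,   0.   ]), 'ee_pos': array([145.792, 555.673, 252.386]), 'tool_rot': array([-0.402, -3.115,  0.003]), 'force': array([-0.183, -0.3  ,  0.708]), 'ft_torque': array([ 0.002, -0.017,  0.059]), 'grasp_force': np.float64(0.0), 'width': np.float64(1.004)}
top {'fx': 426.87043763347157, 'fy': 426.87043763347157, 'cx': 258.41913845148787, 'cy': 189.24252578692992, 'extrinsics': array([[ -0.0844,   0.9267,  -0.3661, 191.0007],
       [ -0.9964,  -0.0766,   0.0359,  50.0383],
       [  0.0053,   0.3679,   0.9299, 829.0711],
       [  0.    ,   0.    ,   0.    ,   1.    ]])}
side {'fx': 474.9836416454089, 'fy': 474.9836416454089, 'cx': 257.98586351183985, 'cy': 193.82387747265892, 'extrinsics': array([[ -0.9486,   0.1261,  -0.2904, 235.802 ],
       [ -0.3165,  -0.3526,   0.8806, 829.2181],
       [  0.0087,   0.9272,   0.3744, 407.8496],
       [  0.    ,   0.    ,   0.    ,   1.    ]])}
{'fx': 342.04157224388575, 'fy': 342.04157224388575, 'cx': 262.17772794165865, 'cy': 187.93659973125764, 'tool_from_camera': array([[   0.0013,    0.9581,    0.2865,   72.3915],
       [   1.    ,   -0.0013,    0.0001,    0.3103],
       [   0.0005,    0.2865,   -0.9581, -122.4011],
       [   0.    ,    0.    ,    0.    ,    1.    ]])}
```

View pics/top0.png

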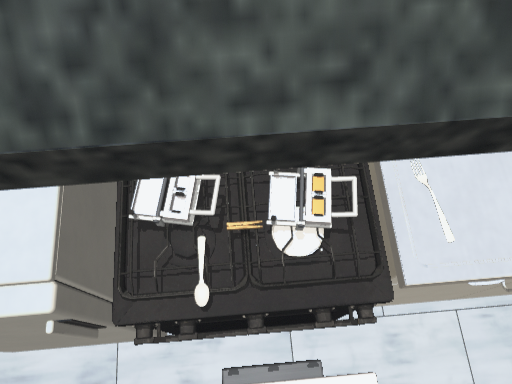

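View pics/side0.png

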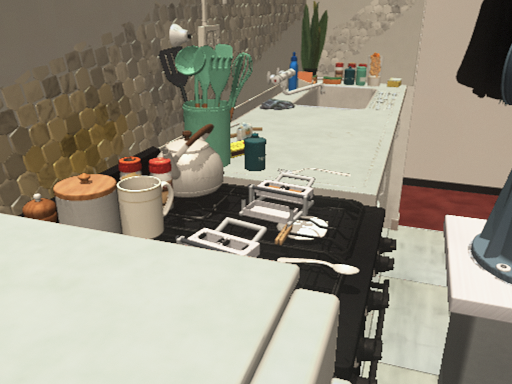

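The top view shows the filled mould on the right: blocks at about (319,183) and (318,206), rod at column ~354, tray to its left at (283,197). The empty mould is at (178,197). In the side view the filled mould is the far one, at about (280,190), and a spoon-rest or plate lies near it.

```bash
cat > h.py <<'E'
import numpy as np, cv2
from rig import r, optics
from scipy.spatial.transform import Rotation as R
np.set_printoptions(precision=2,suppress=True)
def ray(n,u,v,T=None):
    c=optics.calibration(n); E=c["extrinsics"] if T is None else T
    d=E[:3,:3]@np.array([(u-c["cx"])/c["fx"],-(v-c["cy"])/c["fy"],-1.]); return E[:3,3],d
def onz(n,u,v,z,T=None):
    o,d=ray(n,u,v,T); return o+d*(z-o[2])/d[2]
def wristT():
    s=r.observe(); T=np.eye(4); T[:3,:3]=R.from_rotvec(s["tool_rot"]).as_matrix(); T[:3,3]=s["ee_pos"]
    return T@optics.calibration("wrist")["tool_from_camera"]
def go(p,Rt):
    "shift (25 mm) and turn (10 deg) from the present pose to TCP p, orientation Rt"
    s=r.observe(); R0=R.from_rotvec(s["tool_rot"])
    return R0.inv().apply(np.array(p)-s["ee_pos"])/25, np.degrees((R0.inv()*Rt).as_rotvec())/10
E
python3 - <<'E'
from h import *
im=cv2.imread("pics/top0.png"); 
h=cv2.cvtColor(im,cv2.COLOR_BGR2HSV)
m=cv2.inRange(h,(10,100,120),(30,255,255))
n,l,st,ce=cv2.connectedComponentsWithStats(m)
for i in range(1,n):
    if st[i,4]>30: print(st[i],ce[i],onz("top",*ce[i],33+10))
c=im[155:265,255:375]; a=cv2.resize(c,None,fx=4.5,fy=4.5,interpolation=cv2.INTER_CUBIC)
cv2.imwrite("pics/crop1.png",a)
E
```

```text
[312 176  12  15 170] [317.55 183.34] [503.42 -98.86  43.  ]
[312 198  12  17 181] [317.54 206.12] [455.73 -92.33  43.  ]
[227 221  35   9 161] [243.81 225.29] [428.82  53.82  43.  ]
```

View pics/crop1.png

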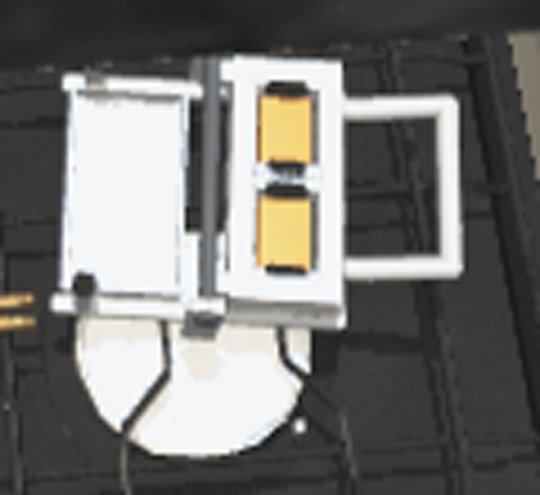

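Run:
```python
from h import *
f=lambda x,y,z: onz("top",255+x/4.5,155+y/4.5,z)
a=f(449,100,43);b=f(453,268,43);p=f(212,80,44);q=f(206,300,44)
print("rod",a,b,(a+b)/2,np.linalg.norm(a-b)); print("pin",p,q)
d=a-b; yaw=np.arctan2(d[1],d[0]); print("yaw rod",yaw,"pin",np.arctan2(*(p-q)[[1,0]]))
print("mould edge near rod",f(345,100,51),f(345,320,51))
print("dist",np.cross((d/np.linalg.norm(d)),((a+b)/2-(p+q)/2)))
```

```text
rod [ 510.44 -175.11   43.  ] [ 432.46 -163.67   43.  ] [ 471.45 -169.39   43.  ] 78.81966037579592
pin [528.36 -70.83  44.  ] [426.68 -55.76  44.  ]
yaw rod -0.14568099732821893 pin -0.1471112175693562
mould edge near rod [ 510.97 -127.06   51.  ] [ 410.98 -112.19   51.  ]
dist [   0.15    0.99 -105.85]
```

The crop shows the rod at about (451,98)–(454,268) and the pin line at about (209,190). In the world frame the rod middle is about (471,-169,40), the rack yaw -0.147 and the pin 105 mm away, all consistent with the text.

```bash
cat >> h.py <<'E'
def ori(yaw,lean):
    return R.from_euler("z",yaw)*R.from_matrix(np.array([[-np.cos(lean),0,np.sin(lean)],[0,1,0],[-np.sin(lean),0,-np.cos(lean)]]))
E
python3 - <<'E'
from h import *
O=ori(-.147,np.radians(32)); z=O.as_matrix()[:,2]; print(O.as_matrix())
print(go([330,280,230],O)); rod=np.array([471,-169,40])
print(go(rod-130*z,O), rod-130*z)
E
```

```text
[[-0.84  0.15  0.52]
 [ 0.12  0.99 -0.08]
 [-0.53 -0.   -0.85]]
(array([-9.93, -8.79,  0.91]), array([-0.18, -3.2 , -0.61]))
(array([-17.21, -25.03,   4.12]), array([-0.18, -3.2 , -0.61])) [ 402.85 -158.91  150.25]
```

>>> carry_out:
  plan:
    - [-1.7,-1.5,0.2,0,-0.5,-0.1,45]
    - [-3.4,-3,0.3,-0.1,-1.1,-0.2,45]
    - [-5,-4.4,0.5,-0.1,-1.6,-0.3,45]
    - [-6.6,-5.9,0.6,-0.1,-2.1,-0.4,45]
    - [-8.3,-7.4,0.8,-0.2,-2.7,-0.5,45]
    - [-9.9,-8.8,0.9,-0.2,-3.2,-0.6,45]
    - [-9.9,-8.8,0.9,-0.2,-3.2,-0.6,45]

```text
t: 0.98
ee_pos: [329.1, 277.7, 229.2]
tool_rot: [0.196, 2.577, -0.053]
force: [-0.0, 0.4, -0.2]
width: 0.451
grasp_force: 0.0
```

Run:
```python
from h import *
O=ori(-.147,np.radians(32)); z=O.as_matrix()[:,2]
rod=np.array([471,-169,40]); s=r.observe(); print(s["joints"],s["width"],s["t"])
print(go(rod-130*z,O), rod-130*z)
```

```text
[ 0.7  -0.3   2.21 -0.53  0.91 -0.46] 0.45071028227247806 0.975
(array([ -3.06, -16.83,   5.59]), array([-0.  , -0.  , -0.03])) [ 402.85 -158.91  150.25]
```

>>> carry_out:
  plan:
    - [-0.4,-2.1,0.7,0,0,0,45]
    - [-0.8,-4.2,1.4,0,0,0,45]
    - [-1.1,-6.3,2.1,0,0,0,45]
    - [-1.5,-8.4,2.8,0,0,0,45]
    - [-1.9,-10.5,3.5,0,0,0,45]
    - [-2.3,-12.6,4.2,0,0,0,45]
    - [-2.7,-14.7,4.9,0,0,0,45]
    - [-3.1,-16.8,5.6,0,0,0,45]

```text
t: 1.98
ee_pos: [399.5, -111.9, 160.2]
tool_rot: [0.191, 2.572, -0.05]
force: [1.3, 1.0, 0.0]
width: 0.45
grasp_force: 0.0
```

Run:
```python
from h import *
s=r.observe(); print(s["ee_pos"],s["joints"],s["joint_velocities"],s["t"])
T=wristT(); im=optics.grab_frame("wrist"); cv2.imwrite("pics/w1.png",im[:,:,::-1]); np.save("T1.npy",T)
c=optics.calibration("wrist")
for p in([471,-169,40],[510,-175,40],[432,-164,40]):
    q=np.linalg.inv(T)@np.r_[p,1]; print(c["cx"]-c["fx"]*q[0]/q[2], c["cy"]+c["fy"]*q[1]/q[2])
```

```text
[ 399.53 -111.88  160.18] [-0.83 -0.48  2.48  0.51  0.76 -2.56] [-1.41  1.17 -0.38  1.07 -0.18 -2.18] 1.975
203.9717572688338 181.82460565484377
209.34671501840808 211.46721025596716
195.94896139393353 145.16557585579272
```

View pics/w1.png

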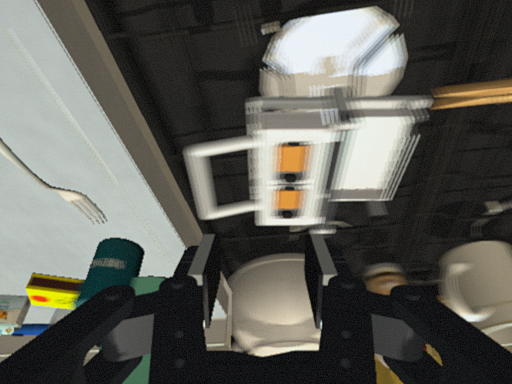

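The image is blurred because the arm was still moving. It shows the rod at about (200,182), within 4 px of prediction, with the mould to its right at (290,180) and the fingers at (210,280) and (320,280). I'll let the arm settle and measure once more.

>>> carry_out:
  plan:
    - [0,0,0,0,0,0,45]
    - [0,0,0,0,0,0,45]
    - [0,0,0,0,0,0,45]

```text
t: 2.4
ee_pos: [398.9, -108.1, 159.2]
tool_rot: [0.187, 2.575, -0.048]
force: [0.4, -0.2, 0.4]
width: 0.452
grasp_force: 0.0
```

Run:
```python
from h import *
s=r.observe(); print(s["ee_pos"],s["joints"],s["joint_velocities"],s["t"])
T=wristT(); im=optics.grab_frame("wrist"); np.save("T2.npy",T); cv2.imwrite("pics/w2f.png",im[:,:,::-1])
c=optics.calibration("wrist")
for p in([471,-169,40],[510,-175,40],[432,-164,40]):
    q=np.linalg.inv(T)@np.r_[p,1]; print(c["cx"]-c["fx"]*q[0]/q[2], c["cy"]+c["fy"]*q[1]/q[2])
cv2.imwrite("pics/w2.png",cv2.resize(im[80:320,150:410,::-1],None,fx=2.5,fy=2.5,interpolation=cv2.INTER_CUBIC))
```

```text
[ 398.87 -108.1   159.22] [-0.82 -0.48  2.48  0.51  0.76 -2.55] [ 0.   -0.01  0.    0.   -0.   -0.01] 2.4
199.0928802208253 184.15563735390367
204.7735122709959 213.6608884243396
190.6985660796255 147.6927273486853
```

View pics/w2.png

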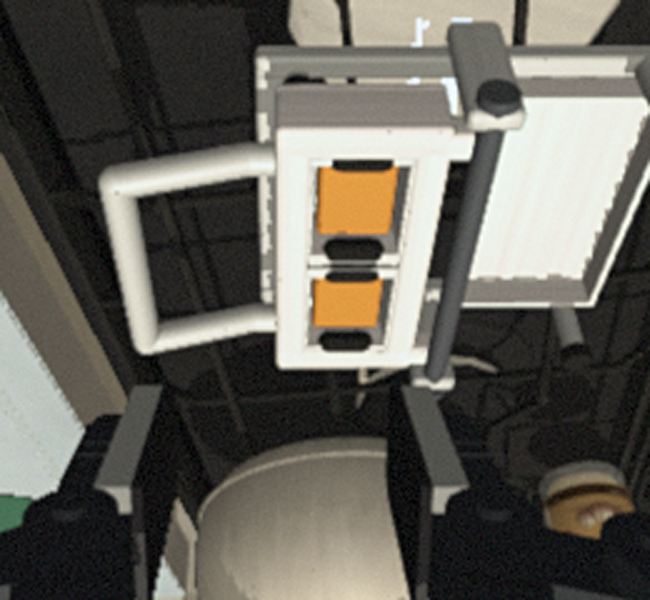

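The settled crop shows the rod from (113,180) to (145,340), so its middle is about (202,184) in the full image against a predicted (199,184). That is within 2 mm. The last move ended about 50 mm short because of the row rate limit.

Run:
```python
from h import *
T=np.load("T2.npy")
f=lambda x,y:onz("wrist",150+x/2.5,80+y/2.5,41,T)
a,b=f(115,185),f(147,338); print(a,b,(a+b)/2, np.arctan2(*(b-a)[[1,0]]))
O=ori(-.147,np.radians(32)); z=O.as_matrix()[:,2]
rod=np.array([471,-168,40]); 
print(go(rod-60*z,O), go(rod-5*z,O))
```

```text
[ 437.66 -161.61   41.  ] [ 511.47 -171.59   41.  ] [ 474.56 -166.6    41.  ] -0.13450485454665156
(array([-0.18, -1.96,  3.33]), array([0.03, 0.01, 0.  ])) (array([-0.18, -1.97,  5.53]), array([0.03, 0.01, 0.  ]))
```

>>> carry_out:
  plan:
    - [-0.1,-1,1.6,0,0,0,45]
    - [-0.2,-1.95,3.3,0,0,0,45]
    - [-0.2,-1.95,3.3,0,0,0,45]
    - [-0.2,-1.95,3.3,0,0,0,45]

```text
t: 2.95
ee_pos: [439.0, -163.6, 91.8]
tool_rot: [0.19, 2.576, -0.047]
force: [0.4, -0.1, 0.4]
width: 0.451
grasp_force: 0.0
```

Run:
```python
from h import *
O=ori(-.14,np.radians(32)); z=O.as_matrix()[:,2]
rod=np.array([473,-167.5,40]); print(r.observe()["joints"],go(rod-5*z,O))
im=optics.grab_frame("wrist"); cv2.imwrite("pics/w3.png",im[:,:,::-1])
```

```text
[-0.85 -0.07  2.38  0.76  0.52 -2.88] (array([-0.06,  0.03,  2.28]), array([ 0.01,  0.01, -0.04]))
```

View pics/w3.png

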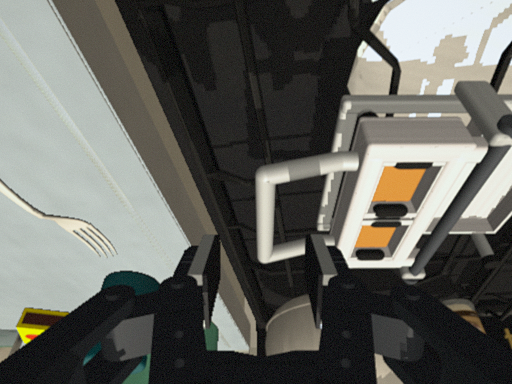

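The image shows the rod at about (265,215), midway between the fingers at (212,280) and (318,280), so the alignment is good. Joint 6 is at -2.88, close to its -3.12 limit. I'll back off a little and half-turn the tool, which gives the same grasp with j6 near +0.26.

>>> carry_out:
  plan:
    - [0,0,-1,0,0,1,45]
    - [0,0,-2,0,0,2,45]
    - [0,0,-2,0,0,3,45]
    - [0,0,-2,0,0,4,45]
    - [0,0,-2,0,0,5,45]
    - [0,0,-2,0,0,6,45]
    - [0,0,-2,0,0,7,45]
    - [0,0,-2,0,0,8,45]

```text
t: 4.0
ee_pos: [413.3, -161.4, 136.9]
tool_rot: [1.851, 1.893, 0.45]
force: [0.1, 0.3, -0.4]
width: 0.449
grasp_force: 0.0
```

>>> carry_out:
  plan:
    - [0,0,0,0,0,1,45]
    - [0,0,0,0,0,2,45]
    - [0,0,0,0,0,3,45]
    - [0,0,0,0,0,4,45]
    - [0,0,0,0,0,5,45]
    - [0,0,0,0,0,6,45]
    - [0,0,0,0,0,7,45]
    - [0,0,0,0,0,8,45]

```text
t: 5.0
ee_pos: [413.3, -161.5, 136.9]
tool_rot: [2.879, 0.284, 0.814]
force: [0.2, -0.4, -0.2]
width: 0.451
grasp_force: 0.0
```

>>> carry_out:
  plan:
    - [0,0,0,0,0,1,45]
    - [0,0,0,0,0,2,45]
    - [0,0,0,0,0,2,45]
    - [0,0,0,0,0,2,45]

```text
t: 5.5
ee_pos: [412.9, -161.4, 135.4]
tool_rot: [2.973, -0.215, 0.858]
force: [-0.2, 0.2, 0.1]
width: 0.451
grasp_force: 0.0
```

```bash
cat >> h.py <<'E'
def ori2(yaw,lean): return ori(yaw,lean)*R.from_euler("z",np.pi)
E
python3 - <<'E'
from h import *
O=ori2(-.14,np.radians(32)); z=O.as_matrix()[:,2]
rod=np.array([473,-167.5,40]); print(r.observe()["joints"],go(rod-60*z,O),go(rod-5*z,O))
E
```

```text
[-0.91 -0.28  2.42  0.63  0.68  0.37] (array([ 0.02, -0.1 ,  2.11]), array([ 0.01, -0.02, -0.02])) (array([ 0.01, -0.11,  4.31]), array([ 0.01, -0.02, -0.02]))
```

>>> carry_out:
  plan:
    - [0,-0.1,1,0,0,0,45]
    - [0,-0.1,2,0,0,0,45]
    - [0,-0.1,3,0,0,0,45]
    - [0,-0.1,3.7,0,0,0,45]
    - [0,-0.1,4.3,0,0,0,45]
    - [0,-0.1,4.3,0,0,0,45]
    - [0,-0.1,4.3,0,0,0,45]
  newtons: 30

```text
t: 6.38
ee_pos: [469.4, -166.8, 43.2]
tool_rot: [2.976, -0.22, 0.856]
force: [0.1, 0.2, -0.2]
width: 0.449
grasp_force: 0.0
```

Run:
```python
from h import *
O=ori2(-.14,np.radians(32)); z=O.as_matrix()[:,2]
rod=np.array([473,-167.5,40]); print(r.observe()["joints"],go(rod-5*z,O))
im=optics.grab_frame("wrist")[:,:,::-1]; t=optics.grab_frame("side")[150:270,200:360,::-1]
cv2.imwrite("pics/w4.png",np.hstack([im,cv2.resize(t,(288,216),interpolation=cv2.INTER_CUBIC).__class__(0) if 0 else cv2.copyMakeBorder(cv2.resize(t,(288,216)),0,168,0,0,0)]))
```

```text
[-0.78  0.15  2.31  0.99  0.39  0.06] (array([ 0.05,  0.01, -0.01]), array([ 0.  , -0.01, -0.04]))
```

View pics/w4.png

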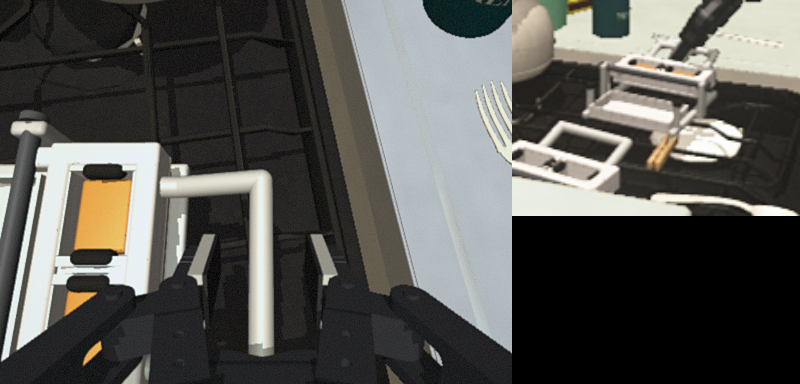

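The rod at (262,260) runs between the two open fingers at (205,260) and (322,260), and the left finger is in the gap clear of the mould. Closing.

>>> carry_out:
  plan:
    - [0,0,0,0,0,0,0]
    - [0,0,0,0,0,0,0]
    - [0,0,0,0,0,0,0]
    - [0,0,0,0,0,0,0]
    - [0,0,0,0,0,0,0]
  newtons: 30

```text
t: 7.1
ee_pos: [469.6, -166.3, 43.1]
tool_rot: [2.978, -0.221, 0.857]
force: [-2.3, 4.0, 7.2]
width: 0.104
grasp_force: 29.4
```

Run:
```python
from h import *
s=r.observe(); print(s["force"],s["width"],s["grasp_force"],s["ee_pos"])
R0=R.from_rotvec(s["tool_rot"]); yaw=-.143
ex=np.array([np.cos(yaw),np.sin(yaw),0]); ey=np.array([-np.sin(yaw),np.cos(yaw),0]); ez=np.array([0,0,1])
for th in (0.2,.4,.6,.8,1.0,1.2,1.35,1.5,1.7,1.9,2.1,2.3):
    d=105*((1-np.cos(th))*ey+np.sin(th)*ez); print(th,R0.inv().apply(d)/25)
```

```text
[-2.33  4.03  7.15] 0.10445665579049893 29.383907318115234 [ 469.59 -166.3    43.1 ]
0.2 [ 0.44 -0.09 -0.71]
0.4 [ 0.87 -0.34 -1.38]
0.6 [ 1.26 -0.75 -2.01]
0.8 [ 1.59 -1.29 -2.55]
1.0 [ 1.87 -1.95 -2.99]
1.2 [ 2.06 -2.7  -3.31]
1.35 [ 2.16 -3.3  -3.46]
1.5 [ 2.2  -3.93 -3.54]
1.7 [ 2.18 -4.76 -3.52]
1.9 [ 2.08 -5.58 -3.35]
2.1 [ 1.89 -6.34 -3.06]
2.3 [ 1.62 -7.02 -2.64]
```

>>> carry_out:
  plan:
    - [0.2,0,-0.35,0,0,0,0]
    - [0.44,-0.09,-0.71,0,0,0,0]
    - [0.66,-0.2,-1.05,0,0,0,0]
    - [0.87,-0.34,-1.38,0,0,0,0]
    - [1.07,-0.53,-1.7,0,0,0,0]
    - [1.26,-0.75,-2.01,0,0,0,0]
    - [1.43,-1.01,-2.29,0,0,0,0]
    - [1.59,-1.29,-2.55,0,0,0,0]

```text
t: 8.1
ee_pos: [473.9, -137.3, 118.8]
tool_rot: [2.971, -0.223, 0.856]
force: [-9.8, -7.9, 4.8]
width: 0.108
grasp_force: 29.5
```

>>> carry_out:
  plan:
    - [0.15,-0.32,-0.23,0,0,0,0]
    - [0.28,-0.66,-0.44,0,0,0,0]
    - [0.38,-1.03,-0.61,0,0,0,0]
    - [0.47,-1.41,-0.76,0,0,0,0]
    - [0.57,-2.01,-0.91,0,0,0,0]
    - [0.57,-2.01,-0.91,0,0,0,0]
    - [0.57,-2.01,-0.91,0,0,0,0]

```text
t: 8.98
ee_pos: [482.2, -86.9, 146.9]
tool_rot: [2.972, -0.221, 0.859]
force: [-12.8, -2.6, 14.3]
width: 0.099
grasp_force: 31.6
```

Run:
```python
from h import *
s=r.observe(); print(s["joints"],s["force"],r.finger_overhang)
im=optics.grab_frame("wrist")[:,:,::-1]; t=optics.grab_frame("side")[130:250,190:350,::-1]
cv2.imwrite("pics/w5.png",np.hstack([im,cv2.copyMakeBorder(cv2.resize(t,(288,216),interpolation=cv2.INTER_CUBIC),0,168,0,0,0)]))
```

```text
[-0.56 -0.18  2.32  0.44  0.53  0.84] [-12.79  -2.62  14.26] 22.0
```

View pics/w5.png

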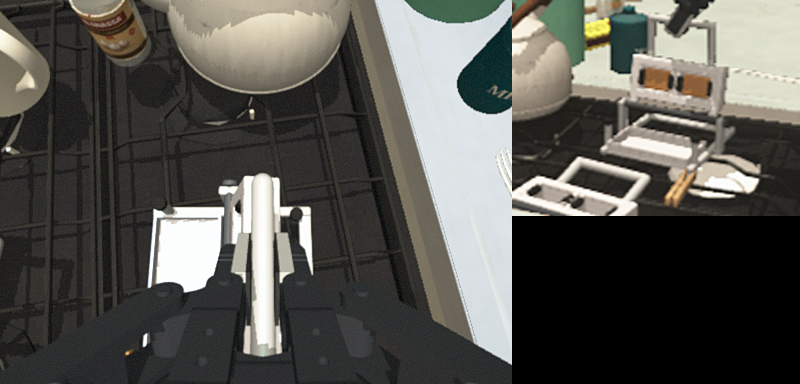

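The view shows the mould nearly upright (about 1.34 rad), held by the rod between the pads at (262,250). Both blocks are still in. Next I open wide while shifting towards the tray, so the robot's-right finger keeps backing the rod.

>>> carry_out:
  plan:
    - [0,-0.2,0,0,0,0,100]
    - [0,-0.6,0.2,0,0,0,100]
    - [0,-1,0.35,0,0,0,100]
    - [0,-1.4,0.45,0,0,0,100]
    - [0,-1.5,0.5,0,0,0,100]
    - [0,-1.5,0.5,0,0,0,100]

```text
t: 9.82
ee_pos: [493.2, -49.3, 134.3]
tool_rot: [2.977, -0.222, 0.855]
force: [-0.9, -1.0, -0.5]
width: 0.997
grasp_force: 0.2
```

Run:
```python
from h import *
im=optics.grab_frame("wrist")[:,:,::-1]; t=optics.grab_frame("side")[130:250,190:350,::-1]
cv2.imwrite("pics/w6.png",np.hstack([im,cv2.copyMakeBorder(cv2.resize(t,(288,216),interpolation=cv2.INTER_CUBIC),0,168,0,0,0)]))
```

```text
(no output)
```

View pics/w6.png

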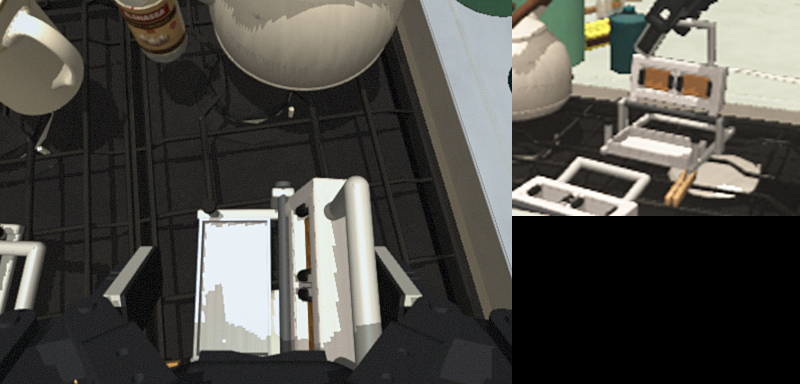

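The rod at (360,260) now leans on the right finger at (395,270). The left finger at (130,275) is well out of its path, the force is about zero, and the blocks are still in. Next I push it over centre briskly and let it fall.

>>> carry_out:
  plan:
    - [0,-0.5,0,0,0,0,100]
    - [0,-1.2,0,0,0,0,100]
    - [0,-2,0,0,0,0,100]
    - [0,-2.8,0,0,0,0,100]
    - [0,-3.4,0,0,0,0,100]
    - [0,-3.4,0,0,0,0,100]
    - [0,-3.4,-1,0,0,0,100]
    - [0,-3.4,-2,0,0,0,100]

```text
t: 10.92
ee_pos: [479.0, 37.7, 177.3]
tool_rot: [2.977, -0.223, 0.853]
force: [0.5, 0.5, 0.4]
width: 1.0
grasp_force: 0.0
```

Run:
```python
from h import *
s=r.observe(); print(s["joints"])
im=optics.grab_frame("wrist")[:,:,::-1]; t=optics.grab_frame("side")[130:250,190:350,::-1]
cv2.imwrite("pics/w7.png",np.hstack([im,cv2.copyMakeBorder(cv2.resize(t,(288,216),interpolation=cv2.INTER_CUBIC),0,168,0,0,0)]))
```

```text
[-0.18 -0.26  2.3   0.04  0.55  1.51]
```

View pics/w7.png

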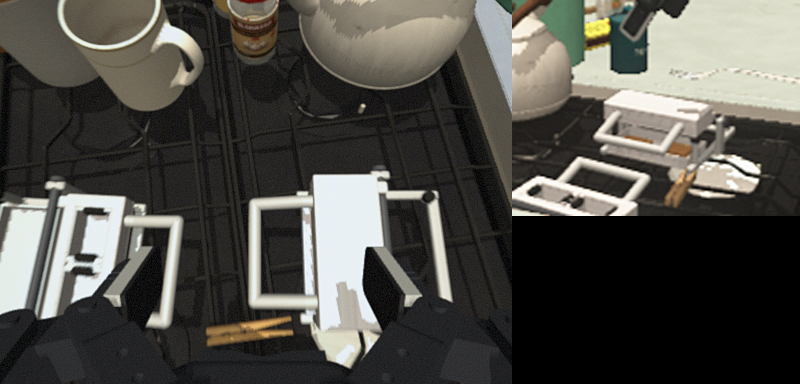

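The mould lies turned over (handle at (280,250) to its left), the empty one at left is unmoved, and amber shows in the tray in the side view. I'll withdraw and verify both blocks by colour mask.

>>> carry_out:
  plan:
    - [0,0,-1,0,0,0,100]
    - [0,0,-2,0,0,0,100]
    - [0,0,-2.5,0,0,0,100]
    - [0,0,-2.5,0,0,0,100]

```text
t: 11.52
ee_pos: [447.3, 42.4, 230.8]
tool_rot: [2.976, -0.223, 0.858]
force: [-0.0, -0.4, 0.2]
width: 0.998
grasp_force: 0.0
```

Run:
```python
from h import *
im=optics.grab_frame("side")[:,:,::-1]; h=cv2.cvtColor(im,cv2.COLOR_BGR2HSV)
m=cv2.inRange(h,(5,90,40),(30,255,255)); m[:, :230]=0; m[:,340:]=0; m[:170]=0; m[250:]=0
n,l,st,ce=cv2.connectedComponentsWithStats(m)
yaw=-.143; pin=np.array([473,-167.5])+105*np.array([-np.sin(yaw),np.cos(yaw)])
def rk(p): d=p[:2]-pin; return np.array([d@[np.cos(yaw),np.sin(yaw)], d@[-np.sin(yaw),np.cos(yaw)]])
for i in range(1,n):
    if st[i,4]>5:
        x,y,w,hh,a=st[i]; print(st[i],"rack xy centre",rk(onz("side",*ce[i],10)),"L",rk(onz("side",x,y+hh/2,10)),"R",rk(onz("side",x+w,y+hh/2,10)))
sub=m[200:225,240:300] 
ys,xs=np.nonzero(m[195:212]); 
for y in range(195,215): print(y,''.join('#' if v else '.' for v in m[y,235:300]))
```

```text
[253 205  15   5  31] rack xy centre [26.18 27.8 ] L [36.95 38.52] R [ 9.22 23.92]
[276 209  14   8  81] rack xy centre [-29.11  33.27] L [-17.23  41.52] R [-42.49  28.23]
[274 224  18  22 182] rack xy centre [-68.52 125.49] L [-55.04 132.84] R [-84.48 117.44]
195 .................................................................
196 .................................................................
197 .................................................................
198 .................................................................
199 .................................................................
200 .................................................................
201 .................................................................
202 .................................................................
203 .................................................................
204 .................................................................
205 ..................#####..........................................
206 ..................#########......................................
207 ......................##########.................................
208 ...........................######................................
209 ................................#...........####.................
210 ............................................#########............
211 ...........................................############..........
212 ..........................................#############..........
213 ..........................................#############..........
214 .........................................##############..........
```

Run:
```python
from h import *
c=optics.calibration("side");E=np.linalg.inv(c["extrinsics"]); yaw=-.143
M=R.from_euler("z",yaw).as_matrix(); pin=np.array([473,-167.5,0])+105*M[:,1]
def pr(x,y,z):
    q=E@np.r_[pin+M@[x,y,z],1]; return np.round([c["cx"]-c["fx"]*q[0]/q[2],c["cy"]+c["fy"]*q[1]/q[2]],1)
for s in(-1,1):
    print("block",s,[pr(s*24+a,34+12,z) for z in(4,15) for a in(-17,17)],"back top",[pr(s*24+a,34-12,15) for a in(-17,17)])
    print(" in pocket underside z",[pr(s*24+a,34+12,26) for a in(-17,17)])
print("rod",pr(-39,105,40),pr(39,105,40),"mould lower/upper front edge",[pr(x,59,z) for z in(29,51) for x in(-57,57)],"rim",[pr(x,63,16) for x in(-49,49)])
im=optics.grab_frame("side")
for y in range(198,220,1): print(y,' '.join(f"{int(a)//10:2d}{int(b)//10:2d}" for a,b in im[y,246:294:2,[0,2]].reshape(2,-1).T) if 0 else ' '.join(f"{int(v[0])//10:02d}/{int(v[2])//10:02d}" for v in im[y,246:294:2]))
```

```text
block -1 [array([285.8, 218.8]), array([270.5, 215.5]), array([285.9, 213.8]), array([270.6, 210.6])] back top [array([290.6, 209.5]), array([275.5, 206.4])]
 in pocket underside z [array([286.1, 208.8]), array([270.7, 205.6])]
block 1 [array([264.3, 214.2]), array([249.6, 211.1]), array([264.4, 209.3]), array([249.6, 206.2])] back top [array([269.4, 205.2]), array([254.9, 202.2])]
 in pocket underside z [array([264.4, 204.4]), array([249.6, 201.3])]
rod [272.8 213. ] [236.6 205.3] mould lower/upper front edge [array([291. , 211.3]), array([239.8, 200.7]), array([291.4, 200.9]), array([239.7, 190.8])] rim [array([286.2, 217.3]), array([242.3, 208. ])]
198 13/11 06/05 13/11 12/10 14/12 16/14 15/13 16/13 15/13 15/13 15/13 16/13 16/14 15/13 16/14 16/14 16/13 15/13 21/19 19/17 15/13 16/14 16/14 14/12
199 08/07 05/04 13/11 10/08 11/10 12/11 16/14 15/13 16/14 16/13 15/13 15/13 15/13 15/13 16/14 16/14 15/13 19/16 23/22 20/18 16/13 16/14 17/14 15/13
200 05/04 05/05 13/11 09/08 13/11 14/12 15/13 13/11 10/08 14/12 16/14 16/14 15/13 15/13 15/13 16/13 14/12 23/21 23/21 17/15 16/14 16/14 17/14 15
[... 2115 characters left out ...]
 16/14 15/13 15/13 15/13 14/12 12/11 10/09 11/10 12/10 19/15 15/07 11/04 12/04 13/05 13/05 11/06 12/11 13/11
216 05/05 08/07 12/10 15/13 16/14 16/14 16/14 15/14 16/14 16/14 15/13 15/13 15/13 13/12 12/11 18/15 17/14 20/16 18/13 12/05 11/04 16/12 12/11 13/11
217 03/03 04/03 05/04 07/06 10/08 14/12 16/14 16/14 16/14 16/14 16/14 16/14 16/14 16/14 15/13 16/14 17/14 18/15 18/15 15/12 16/11 17/15 12/11 13/11
218 04/03 04/03 04/03 03/02 04/03 07/06 09/08 13/11 17/15 17/15 17/14 16/14 16/14 16/14 15/13 16/14 16/14 15/13 15/13 15/14 16/13 14/12 12/11 12/11
219 04/03 04/04 04/04 03/03 04/03 04/03 04/03 07/05 10/09 12/10 15/13 17/15 17/14 16/14 16/14 16/14 16/14 15/13 15/13 15/13 15/13 12/10 12/11 12/11
```

Both blocks show as separate amber patches, where tray-floor blocks should project at rack x ≈ +26 and -29. Blocks still in their pockets would be hidden by the mould wall.

```bash
python3 -c "
from rig import sign_off
print(sign_off())"
```

```text
the job is handed in; nothing more can be done
None
```

The job is handed in: the filled mould lies turned over on its stops and both blocks show in the tray; the gripper never touched them or the empty mould, and it took about 12 s of robot time.

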